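# Register a bar in the leaf drill jig, find the loose bolt and hold its plate open

## Robot

A 6-joint arm with a two-finger parallel gripper is mounted at the origin on the work surface. World frame = base frame: x ahead of the robot, y to its left, z up, the work surface at z = 0. Lengths are in m, angles in rad, forces in N, time in s.
With the tool pointing down it reaches from about 0.35 to 0.85 m from the base axis. Payload 8.1 kg.
Tool frame: the origin (TCP) lies at the centre of the arm's flange, where the gripper is bolted on; the fingertips stand 186 mm ahead of it and the grasp point (between the pads) lies 167 mm ahead of it; z points along the fingers, y is the line along which they close (so a half turn about z gives the same grasp; the last joint's range is limited). The gripper opens to 93 mm and grips with 3 to 60 N. Pads are 15 mm wide; open, the fingers measure 128 mm over their backs; the gripper's body (75 mm by 188 mm) begins 65 mm behind the grasp point.
Start: joints at [-1.274, 0.13, 1.488, -0, 1.523, -0.085], TCP at [0.224, -0.557, 0.405] pointing down, gripper open.
Joint ranges: [-2.96, 2.96], [-0.89, 2.26], [0.02, 2.5], [-1.34, 4.48], [0, 2.73], [-2.66, 2.66]. Speed limits (rad/s): [2.39, 2.39, 2.79, 3.14, 3.14, 3.14].

## Interface

Orientations are given as a rotation vector (axis times angle).
In Python, from plant import robot gives the robot as it stands.
- The arm moves only by the tool apply_moves, never from a script. Its argument "series" is a list of rows, each a list of 2 entries, a list of its own where there are three numbers: the shift along the tool's x, y, z in mm, then the turn, a rotation vector about the tool's x, y, z in rad. A call has 1 to 12 rows; each row shifts and turns the commanded pose from where the row before left it, along the tool's axes as they then stand; what a row does not reach is not made up. A row lasts 1/12 s, in which the tool goes at most 41.7 mm and 7.16 degrees, less where a joint would pass 70% of its speed; a pose out of reach is approached as far as the arm can. A call is refused whole if a number of a shift passes 41.7 or a number of a turn 0.125, either way. A call with a gripper value outside its range is refused whole. "claw" is the opening, from 0 (shut) to 1 (fully open), set as the call begins (left out, the last holds). The fingers move at their own pace and stop on an object; "newtons" is the grip in N (left out, the last holds). Time passes only in rows, so rows that do not move let the fingers close. It gives the time, the measured TCP pose, the force, the opening and the grip force at its end, in the units of the state.
- robot.read_state(): the state, without advancing time (a new reading comes with each control period).
- robot.read_camera(name): name is "scene" or "top" or "wrist"; returns (picture, depth): 400x640x3 uint8, blue, green, red; 400x640 float32, m along the optical axis (not along the pixel's ray), 0 where there is no reading.
- robot.calibration(name): a dict with "fx", "fy", "cx", "cy" (pixels), "extrinsics" (4x4, takes a point from world to camera coordinates). Camera axes: x right, y down, z forward; pixel columns grow to the right and rows downward; lengths in m; the calibration is good to about 2 mm. A picture is of the moment at which its call begins: read the wrist's pose just before it. calibration takes no time and is no camera call; for the wrist camera it gives the pose at the moment of the call.
- robot.close_job(): hands the job in; it is judged then, once.
The state is a dict: "t": time; "q": joint angles; "dq": joint speeds; "joint_torque": joint torques, N m; "tool_pos": TCP position; "orientation": TCP orientation; "force": force on the tool from outside, world axes, zero at the start; "wrist_torque": the same for the moment, N m; "opening": finger opening in m; "gripper_force": force on a finger pad.
Only numpy, scipy, OpenCV 4.12 (cv2) and the standard library are available. Lean on these libraries where they do the work, as an engineer would, in place of code of your own. Each camera call takes 0.05 s, during which the arm holds its last target. There are 200 camera calls.

## Task

Get the drill jig ready for the fitter: push the bar blank flush against the fence and fully home against the end stop, then, with the plates still shut, tap down on the hexagon bolts to find which of the three is loose and gives. Lift that bolt's hinged plate to about 45 degrees and finish while holding it there for the fitter to reach underneath: do not let go at the end. The bar must still be home against both, and the things lying about on the jig and the bench left where they are.

Things in the scene. Friction and masses are not known exactly. Their poses are not given: they have to be found in the camera images.
- jig: Steel drill jig fixed to the bench, bed 15 mm high, x -95 to 95, y -235 to 165. Origin at table height; x away from the robot (turned up to 0.2 rad), y left. Three stations at y = 100, 16 and -68, each a hinged plate bridging the bar's channel, underside 41 above the table (11 over the bar): hinge pedestal 46 wide at x -81 to -55, post 36 wide at x 32 to 60, bolt at x = 46.
- fence (a point): Point on the fence's face, 22 mm above the table, at x = 20, y = 0 in the jig's frame; axes as the jig's. The fence is a steel rail, 14 high above the bed, 10 thick, along the bed's whole length; its face looks to -x (towards the robot). The bar's long side goes against it.
- end_stop (a point): Point on the end stop's face, 22 mm above the table, at x = 0, y = 140 in the jig's frame; axes as the jig's. The stop is a steel block at the bed's left end, 56 by 14, 22 high above the bed; its face looks to -y (right). The bar's left end goes against it.
- plate_a: Hinged steel bush plate, 1 of 3 alike: 44 mm wide, 8 thick, reaching 136 from its hinge. Origin on the hinge axis, mid-width, mid-thickness, 45 above the table; x along the plate away from the robot, y the hinge axis, z out of its top. It opens by its far (+x) end rising back towards the robot, 70 degrees at most, and falls shut if let go. About 0.35 kg. Only the one with the loose bolt lifts.
- plate_b: Hinged steel bush plate, 1 of 3 alike: 44 mm wide, 8 thick, reaching 136 from its hinge. Origin on the hinge axis, mid-width, mid-thickness, 45 above the table; x along the plate away from the robot, y the hinge axis, z out of its top. It opens by its far (+x) end rising back towards the robot, 70 degrees at most, and falls shut if let go. About 0.35 kg. Only the one with the loose bolt lifts.
- plate_c: Hinged steel bush plate, 1 of 3 alike: 44 mm wide, 8 thick, reaching 136 from its hinge. Origin on the hinge axis, mid-width, mid-thickness, 45 above the table; x along the plate away from the robot, y the hinge axis, z out of its top. It opens by its far (+x) end rising back towards the robot, 70 degrees at most, and falls shut if let go. About 0.35 kg. Only the one with the loose bolt lifts.
- head_a (a point): Middle of the top of the black hexagon bolt head on the plate of that letter, 112 mm from its hinge; axes as the plate's. Head 22 across flats (flats face +y and -y), 18 high, on 5 of spring washers. All look alike, top 72 above the table. Two are rigid; the loose one sinks 4 when pushed (1.3 N to start, 3.3 N at the bottom) and springs back. Captive: lifting the loose head lifts its plate.
- head_b (a point): Middle of the top of the black hexagon bolt head on the plate of that letter, 112 mm from its hinge; axes as the plate's. Head 22 across flats (flats face +y and -y), 18 high, on 5 of spring washers. All look alike, top 72 above the table. Two are rigid; the loose one sinks 4 when pushed (1.3 N to start, 3.3 N at the bottom) and springs back. Captive: lifting the loose head lifts its plate.
- head_c (a point): Middle of the top of the black hexagon bolt head on the plate of that letter, 112 mm from its hinge; axes as the plate's. Head 22 across flats (flats face +y and -y), 18 high, on 5 of spring washers. All look alike, top 72 above the table. Two are rigid; the loose one sinks 4 when pushed (1.3 N to start, 3.3 N at the bottom) and springs back. Captive: lifting the loose head lifts its plate.
- bar_centre (a point): Centre (half-way up) of the bar blank: flat aluminium, 40 (x) by 300 (y) by 15 mm high, about 0.5 kg, loose on the jig's bed, centre 22 above the table; y along it to the left. Starts with its left end under the right-hand plate, 12 to 26 short of the fence, about 110 to 160 short of the end stop, up to 3 degrees askew, its right-hand end free of the plates. Sliding it takes up to about 8 N.
- bar_lead (a point): corner of the bar at its left end (facing the end stop) on the side facing the fence, half-way up: at +20 in x and +150 in y of the bar's centre (sizes in mm)
- bar_tail (a point): corner of the bar at its right-hand end on the side facing the fence, half-way up: at +20 in x and -150 in y of the bar's centre (sizes in mm)
- bush_1: bystander: loose steel slip bush, 24 across and 19 high, standing on the jig's bed between two bolt posts; origin under its middle (sizes in mm)
- bush_2: bystander: the same slip bush, on the bed right of the last bolt post, behind the fence; origin under its middle
- hammer: bystander: hammer lying behind the jig on the right
- spanner: bystander: spanner lying behind the jig
- square: bystander: engineer's square lying behind the jig on the left
- oil_can: bystander: oil can with a thin spout, 72 across, 165 high, left of the jig; origin under its middle (sizes in mm)
- v_block: bystander: steel V-block 50 by 60 by 44 high, left of the jig; origin under its middle (sizes in mm)
- chip_brush: bystander: flat chip brush lying left of the jig

How it is judged:
By the outcome, as a careful person would: the job done as asked, in the order asked, and still so for the second after the job is handed in, while the arm keeps its last pose, push and grip.
It also fails if it takes over 61 s, if anything falls off the work surface, if the arm or the gripper's body presses on something with over 40 N, if the wrist force passes 120 N, or if a joint passes its speed limit or range.

## Working session

There is one attempt and no reset: what is moved stays moved. The work goes in short steps, Python scripts to look and compute and a tool call to move; the robot and the scene stay as the last step left them, time stands still between calls to the robot, and variables do not carry over. Pictures are saved under pics/ and viewed, at most 10 in all, crops included, and the job is handed in when it is done.

Besides the shell and the picture viewer there is one more tool, called as name([rows], argument=value, ...), one row to a line, values as JSON. apply_moves: Moves the arm, as the interface text tells. Its arguments: {"type":"object","properties":{"series":{"type":"array"},"claw":{"type":"number"},"newtons":{"type":"number"}},"required":["series"]}

```bash
ls; mkdir -p pics
python3 - <<'E'
from plant import robot
import cv2,numpy as np
s=robot.read_state();print({k:np.round(v,3) for k,v in s.items()})
for n in("top","scene"):
    p,d=robot.read_camera(n);cv2.imwrite(f"pics/{n}0.png",p);np.save(f"pics/{n}0.npy",d)
    print(n,robot.calibration(n))
E
```

```text
pics
{'t': np.float64(0.0), 'q': array([-1.274,  0.131,  1.489,  0.   ,  1.523, -0.085]), 'dq': array([ 0.001, -0.   ,  0.002, -0.   ,  0.001,  0.   ]), 'joint_torque': array([ 2.0000e-03, -5.5984e+01, -4.9176e+01,  7.7000e-02,  3.6000e-02,
       -0.0000e+00]), 'tool_pos': array([ 0.224, -0.557,  0.404]), 'orientation': array([-3.083, -0.596,  0.   ]), 'force': array([ 0.517, -0.628,  0.205]), 'wrist_torque': array([ 0.005,  0.05 , -0.036]), 'gripper_force': np.float64(0.0), 'opening': np.float64(0.093)}
top {'fx': 428.29375545465604, 'fy': 428.29375545465604, 'cx': 319.8778515927691, 'cy': 197.85820821584275, 'extrinsics': array([[ 0.01972161, -0.99979228,  0.00514259,  0.06328084],
       [-0.98554065, -0.02030575, -0.16821801,  0.56289559],
       [ 0.1682875 , -0.0017507 , -0.9857364 ,  1.31202279],
       [ 0.        ,  0.        ,  0.        ,  1.        ]])}
scene {'fx': 413.9861146107024, 'fy': 413.9861146107024, 'cx': 320.60468880173767, 'cy': 199.08350673194923, 'extrinsics': array([[-0.48354656,  0.87531681,  0.00178987,  0.22189671],
       [ 0.5246531 ,  0.29146688, -0.79986635, -0.24208265],
       [-0.70065815, -0.38583356, -0.60017549,  1.53910798],
       [ 0.        ,  0.        ,  0.        ,  1.        ]])}
```

View pics/top0.png

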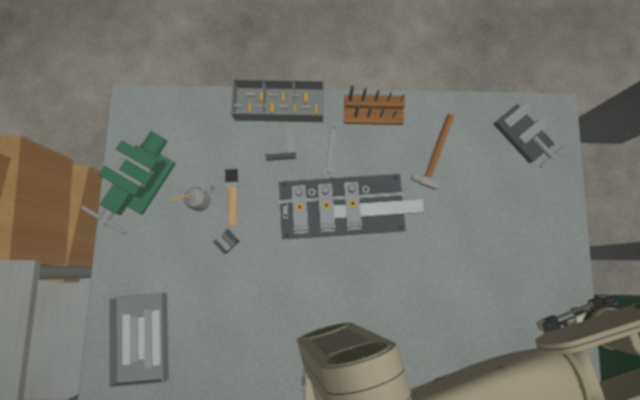

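View pics/scene0.png

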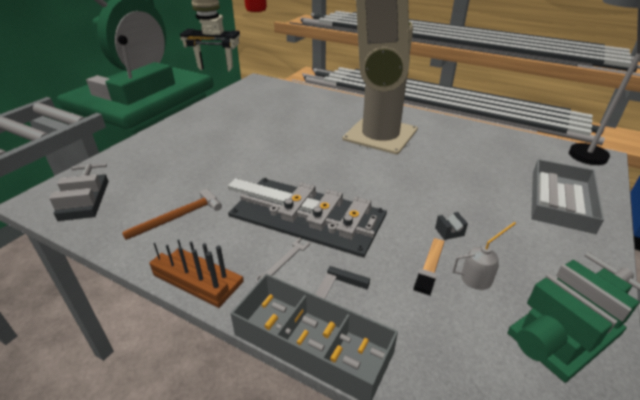

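The top view shows the jig at about columns 279–405 and rows 175–239, with the bar's right end sticking out at (424,206). I'll enlarge that area to read off corners.

Run:
```python
import cv2
p=cv2.imread("pics/top0.png")[165:250,270:430]
cv2.imwrite("pics/top0c.png",cv2.resize(p,None,fx=5,fy=5,interpolation=cv2.INTER_CUBIC))
```

```text
(no output)
```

View pics/top0c.png

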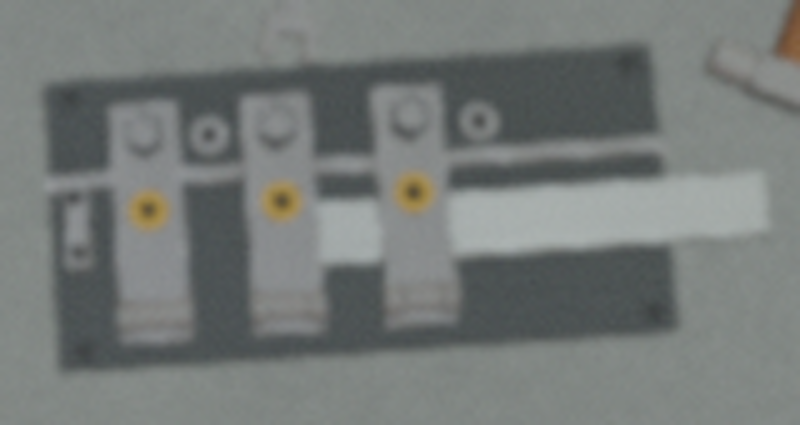

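Crop readings: bed corners at about (45,88), (647,47), (677,327), (60,368); bar right end at (765,174)/(768,233); its long edges run back to (450,195)/(455,255).

```bash
cat > h.py <<'E'
import numpy as np, cv2
from scipy.spatial.transform import Rotation as R
from plant import robot
def ray(cal,u,v,z):
    E=cal["extrinsics"];r=E[:3,:3].T@np.array([(u-cal["cx"])/cal["fx"],(v-cal["cy"])/cal["fy"],1]);c=-E[:3,:3].T@E[:3,3]
    return c+r*(z-c[2])/r[2]
def fit(A,B):
    """2D rigid A->B : angle,t"""
    a=A-A.mean(0);b=B-B.mean(0)
    th=np.arctan2((a[:,0]*b[:,1]-a[:,1]*b[:,0]).sum(),(a*b).sum())
    M=np.array([[np.cos(th),-np.sin(th)],[np.sin(th),np.cos(th)]])
    t=B.mean(0)-M@A.mean(0);return th,t,M
E
python3 - <<'E'
from h import *
c=robot.calibration("top")
P=lambda u,v,z:ray(c,u/5+270-.4,v/5+165-.4,z)[:2]
A=np.array([[95,165],[95,-235],[-95,-235],[-95,165],[46,100],[46,16],[46,-68]])/1e3
B=np.array([P(45,88,.015),P(647,47,.015),P(677,327,.015),P(60,368,.015),P(145,133,.072),P(278,125,.072),P(411,118,.072)])
th,t,M=fit(A,B);print(th,t,np.round((A@M.T+t-B)*1e3,1))
b=np.array([P(765,174,.03),P(768,233,.03),P(450,195,.03),P(455,255,.03)])
print("bar in jig",np.round(((b-t)@M)*1e3,1)); 
print(robot.calibration("wrist"))
E
```

```text
0.0876727000506854 [0.5393084  0.03930409] [[ 3.3  1.5]
 [ 2.6 -2.7]
 [-2.7 -2.1]
 [-3.4  1. ]
 [-0.7  1.4]
 [-0.1  0.7]
 [ 1.   0.2]]
bar in jig [[   1.  -296.5]
 [ -37.2 -294.3]
 [   1.   -93. ]
 [ -37.9  -93. ]]
{'fx': 351.9979387261942, 'fy': 351.9979387261942, 'cx': 319.294160710976, 'cy': 207.9775274698004, 'extrinsics': array([[ 0.37224362, -0.92813334, -0.00178644, -0.59871876],
       [-0.88560913, -0.35576319,  0.29854484, -0.03439396],
       [-0.27772497, -0.10954932, -0.95439394,  0.39249781],
       [ 0.        ,  0.        ,  0.        ,  1.        ]])}
```

apply_moves([
  [[0, 0, 0], [0, 0, 0.098]],
  [[0, 0, 0], [0, 0, 0.098]],
  [[0, 0, 0], [0, 0, 0.098]],
  [[22, -35, 0], [0, 0, 0]],
  [[22, -35, 0], [0, 0, 0]],
  [[22, -35, 0], [0, 0, 0]],
  [[22, -35, 0], [0, 0, 0]],
  [[22, -35, 0], [0, 0, 0]],
  [[22, -35, 0], [0, 0, 0]],
  [[22, -35, 0], [0, 0, 0]],
  [[22, -35, 0], [0, 0, 0]],
  [[22, -35, 0], [0, 0, 0]],
], claw=1, newtons=20)

```text
t: 1.1
tool_pos: [0.3934, -0.2237, 0.4045]
orientation: [-3.138, -0.137, 0.0]
force: [1.2, -0.7, 0.1]
opening: 0.093
gripper_force: 0.0
```

apply_moves([
  [[22, -35, 0], [0, 0, 0]],
  [[22, -35, 0], [0, 0, 0]],
  [[22, -35, 0], [0, 0, 0]],
  [[22, -35, 0], [0, 0, 0]],
  [[16, -30, 0], [0, 0, 0]],
  [[0, 0, 0], [0, 0, 0]],
])

```text
t: 1.6
tool_pos: [0.4831, -0.0422, 0.4043]
orientation: [-3.136, -0.146, -0.0]
force: [-0.3, -0.1, -0.4]
opening: 0.0931
gripper_force: 0.0
```

Run:
```python
from h import *
s=robot.read_state();c=robot.calibration("wrist")
p,d=robot.read_camera("wrist");np.save("pics/w1.npy",d);import pickle;pickle.dump(c,open("pics/w1.pkl","wb"))
cv2.imwrite("pics/w1.png",p);cv2.imwrite("pics/w1b.png",cv2.resize(p,(800,500)))
print(s["t"],s["tool_pos"],s["orientation"])
print(np.round(R.from_rotvec(s["orientation"]).as_matrix(),3))
```

```text
1.6 [ 0.48313516 -0.04220103  0.40433713] [-3.13582739e+00 -1.45725540e-01 -3.02223784e-04]
[[ 0.996  0.093  0.   ]
 [ 0.093 -0.996  0.002]
 [ 0.    -0.002 -1.   ]]
```

View pics/w1b.png

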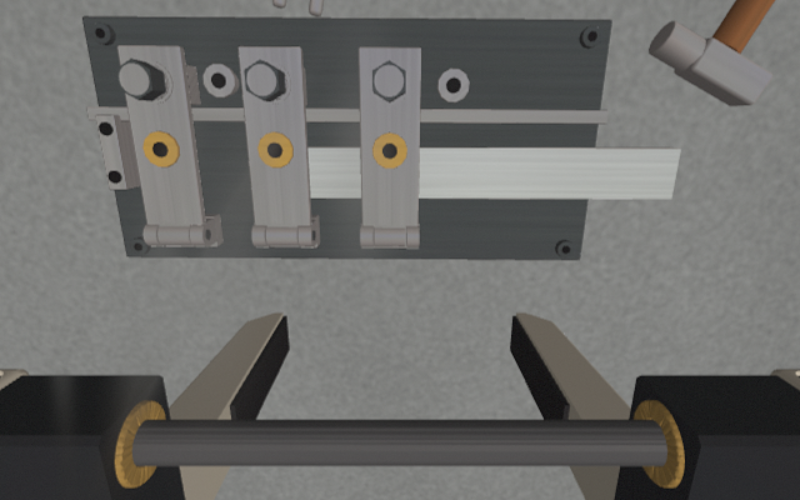

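The wrist view (800x500) shows bed corners (83,17), (611,20), (580,259), (127,257); bolt heads near (134,78), (264,79), (388,81); bar's right end (680,149)/(672,199) and its edges at plate c (420,148)/(420,198). The bush sits beside the posts behind the fence.

```bash
cat >> h.py <<'E'
import json,os
if os.path.exists("jig.json"):
    J=json.load(open("jig.json"));th=J["th"];t=np.array(J["t"]);M=np.array([[np.cos(th),-np.sin(th)],[np.sin(th),np.cos(th)]])
def to(jx,jy,tipz):
    """mm in jig -> remaining shift in tool axes (tool down)"""
    s=robot.read_state();w=M@np.array([jx,jy])/1e3+t
    d=np.r_[w,tipz/1e3+.186]-s["tool_pos"]
    Q=R.from_rotvec(s["orientation"])
    print("t",round(float(s["t"]),2),"here jig",np.round((s["tool_pos"][:2]-t)@M*1e3,1),"tip z",round((s["tool_pos"][2]-.186)*1e3,1),"F",np.round(s["force"],1),"shift",np.round(Q.inv().apply(d)*1e3,1),
     "turn to jig-down",np.round((Q.inv()*R.from_matrix(np.array([[np.cos(th),np.sin(th),0],[np.sin(th),-np.cos(th),0],[0,0,-1]]))).as_rotvec(),4))
E
python3 - <<'E'
from h import *
import pickle;c=pickle.load(open("pics/w1.pkl","rb"))
P=lambda u,v,z:ray(c,u/1.25-.1,v/1.25-.1,z)[:2]
A=np.array([[95,165],[95,-235],[-95,-235],[-95,165],[46,100],[46,16],[46,-68]])/1e3
B=np.array([P(83,17,.015),P(611,20,.015),P(580,259,.015),P(127,257,.015),P(134,78,.072),P(264,79,.072),P(388,81,.072)])
th,t,M=fit(A,B);print(th,t,np.round((A@M.T+t-B)@M*1e3,1))
b=np.array([P(680,149,.03),P(672,199,.03),P(420,148,.03),P(420,198,.03)])
print("bar in jig",np.round(((b-t)@M)*1e3,1))
json.dump(dict(th=float(th),t=t.tolist()),open("jig.json","w"))
E
python3 -c "
from h import *
to(-62,-81,19)"
```

```text
0.08703889496761813 [0.54063526 0.03967899] [[ 1.1  1.7]
 [ 1.1 -1.9]
 [-1.1 -1.1]
 [-0.4  0.9]
 [-0.6 -0.3]
 [-0.5  1.4]
 [ 0.3 -0.8]]
bar in jig [[   1.  -294. ]
 [ -38.2 -295.2]
 [   0.6  -91. ]
 [ -38.6  -91.8]]
t 1.65 here jig [-65.3 -78.7] tip z 218.2 F [ 0.6 -0.4 -0.2] shift [  3.5   2.5 199.2] turn to jig-down [-0.0009  0.0009  0.0058]
```

apply_moves([
  [[1, 2, 33], [0, 0, 0.006]],
  [[2, 1, 33], [0, 0, 0]],
  [[0, 0, 33], [0, 0, 0]],
  [[0, 0, 33], [0, 0, 0]],
  [[0, 0, 33], [0, 0, 0]],
  [[0, 0, 24], [0, 0, 0]],
  [[0, 0, 10], [0, 0, 0]],
  [[0, 0, 0], [0, 0, 0]],
])

```text
t: 2.32
tool_pos: [0.4839, -0.0507, 0.2037]
orientation: [-3.138, -0.127, 0.006]
force: [-0.2, -0.1, -0.1]
opening: 0.0928
gripper_force: 0.0
```

apply_moves([
  [[6, 0, 0], [0, 0, 0]],
  [[6, 0, 0], [0, 0, 0]],
  [[4, 0, 0], [0, 0, 0]],
  [[4, 0, 0], [0, 0, 0]],
  [[4, 0, 0], [0, 0, 0]],
  [[3, 0, 0], [0, 0, 0]],
  [[2, 0, 0], [0, 0, 0]],
  [[0, 0, 0], [0, 0, 0]],
])

```text
t: 2.98
tool_pos: [0.5145, -0.0475, 0.2058]
orientation: [3.139, 0.129, 0.001]
force: [-0.2, -0.8, 1.2]
opening: 0.0928
gripper_force: 0.5
```

```bash
python3 -c "
from h import *
to(-27,-81,19)"
```

```text
t 2.98 here jig [-33.6 -84.6] tip z 19.8 F [-0.2 -0.8  1.2] shift [ 6.6 -3.6  0.8] turn to jig-down [ 0.0001 -0.0006 -0.005 ]
```

apply_moves([
  [[2, -2, 0], [0, 0, -0.005]],
  [[2, -2, 0], [0, 0, 0]],
  [[1, 0, 0], [0, 0, 0]],
  [[1, 0, 0], [0, 0, 0]],
])

```text
t: 3.32
tool_pos: [0.5188, -0.0428, 0.2055]
orientation: [-3.138, -0.137, 0.006]
force: [-14.0, -2.1, 10.6]
opening: 0.0929
gripper_force: 7.2
```

apply_moves([
  [[1, 0, 0], [0, 0, 0]],
  [[1, 0, 0], [0, 0, 0]],
])

```text
t: 3.48
tool_pos: [0.5197, -0.0428, 0.2051]
orientation: [-3.138, -0.137, 0.012]
force: [-23.0, -3.5, 16.8]
opening: 0.0932
gripper_force: 11.6
```

apply_moves([
  [[1, 0, 0], [0, 0, 0]],
  [[1, 0, 0], [0, 0, 0]],
])

```text
t: 3.65
tool_pos: [0.5205, -0.0427, 0.2048]
orientation: [-3.138, -0.137, 0.019]
force: [-33.2, -3.4, 26.8]
opening: 0.093
gripper_force: 16.7
```

apply_moves([
  [[-4, 0, 0], [0, 0, 0]],
  [[-4, 0, -2], [0, 0, 0]],
  [[0, 0, -34], [0, 0, 0]],
  [[0, 0, -34], [0, 0, 0]],
  [[5, 40, 0], [0, 0, 0]],
  [[5, 40, 0], [0, 0, 0]],
  [[5, 40, 0], [0, 0, 0]],
  [[5, 40, 0], [0, 0, 0]],
  [[5, 40, 0], [0, 0, 0]],
  [[5, 40, 0], [0, 0, 0]],
  [[0, 0, 0], [0, 0, 0]],
  [[0, 0, 0], [0, 0, 0]],
], claw=0)

```text
t: 4.65
tool_pos: [0.5666, -0.282, 0.2756]
orientation: [3.139, 0.132, 0.002]
force: [-0.8, -0.0, -0.3]
opening: 0.0177
gripper_force: 0.0
```

```bash
python3 -c "
from h import *
to(0,-325,21)"
```

```text
t 4.65 here jig [  -2.1 -322.8] tip z 89.6 F [-0.8 -0.  -0.3] shift [ 2.   2.2 68.6] turn to jig-down [ 0.0003 -0.0012 -0.0032]
```

apply_moves([
  [[2, 2, 30], [0, 0, -0.003]],
  [[0, 0, 30], [0, 0, 0]],
  [[0, 0, 8], [0, 0, 0]],
  [[0, 0, 0], [0, 0, 0]],
  [[0, -5, 0], [0, 0, 0]],
  [[0, -5, 0], [0, 0, 0]],
  [[0, -5, 0], [0, 0, 0]],
  [[0, -8, 0], [0, 0, 0]],
  [[0, -8, 0], [0, 0, 0]],
  [[0, -8, 0], [0, 0, 0]],
  [[0, -8, 0], [0, 0, 0]],
])

```text
t: 5.57
tool_pos: [0.5651, -0.235, 0.2099]
orientation: [3.135, 0.141, 0.005]
force: [0.7, -5.5, 5.0]
opening: 0.0003
gripper_force: 3.7
```

```bash
python3 -c "
from h import *
to(0,-177.5,21)"
```

```text
t 5.57 here jig [   0.5 -275.8] tip z 23.9 F [ 0.7 -5.5  5. ] shift [ -0.2 -98.3   2.6] turn to jig-down [ 0.0033 -0.0032  0.0027]
```

apply_moves([
  [[0, -6, 1], [0, 0, 0]],
  [[0, -8, 1], [0, 0, 0]],
  [[0, -8, 0], [0, 0, 0]],
  [[0, -8, 0], [0, 0, 0]],
  [[0, -8, 0], [0, 0, 0]],
  [[0, -8, 0], [0, 0, 0]],
  [[0, -8, 0], [0, 0, 0]],
  [[0, -8, 0], [0, 0, 0]],
  [[0, -8, 0], [0, 0, 0]],
  [[0, -6, 0], [0, 0, 0]],
  [[0, -4, 0], [0, 0, 0]],
  [[0, 0, 0], [0, 0, 0]],
])

```text
t: 6.57
tool_pos: [0.5584, -0.1565, 0.2096]
orientation: [3.133, 0.141, 0.008]
force: [-5.5, -10.2, 14.7]
opening: 0.0006
gripper_force: 8.9
```

```bash
python3 -c "
from h import *
to(0,-177.5,21)"
```

```text
t 6.57 here jig [   0.6 -197. ] tip z 23.6 F [ -5.5 -10.2  14.7] shift [ -0.6 -19.5   2.5] turn to jig-down [ 0.006  -0.0046  0.003 ]
```

apply_moves([
  [[0, -4, 1], [0, 0, 0]],
  [[0, -4, 1], [0, 0, 0]],
  [[0, -4, 0], [0, 0, 0]],
  [[0, -3, 0], [0, 0, 0]],
  [[0, -2, 0], [0, 0, 0]],
  [[0, 0, 0], [0, 0, 0]],
])

```text
t: 7.07
tool_pos: [0.5572, -0.1422, 0.2094]
orientation: [3.128, 0.14, 0.009]
force: [-10.2, -21.7, 25.6]
opening: 0.0006
gripper_force: 16.7
```

```bash
python3 -c "
from h import *
to(0,-177.5,21)"
```

```text
t 7.07 here jig [   0.7 -182.6] tip z 23.4 F [-10.2 -21.7  25.6] shift [-0.7 -5.2  2.4] turn to jig-down [ 0.0108 -0.0055  0.0024]
```

Run:
```python
from h import *
import pickle;c=robot.calibration("wrist")
p,d=robot.read_camera("wrist");pickle.dump(c,open("pics/w2.pkl","wb"))
def px(x,y,z):
    w=np.r_[M@np.array([x,y])/1e3+t,z/1e3,1];q=c["extrinsics"]@w;return c["fx"]*q[0]/q[2]+c["cx"],c["fy"]*q[1]/q[2]+c["cy"]
print(px(0,140,30),px(20,-160,30),px(-20,-160,30),px(20,-70,30))
cv2.imwrite("pics/w2.png",cv2.resize(p,(800,500)))
```

```text
(np.float64(-335.4076702485227), np.float64(277.6743293624098)) (np.float64(269.9423668920782), np.float64(238.77550711417643)) (np.float64(272.95264884626397), np.float64(310.22701910726437)) (np.float64(83.99192585559678), np.float64(239.17752575743182))
```

View pics/w2.png

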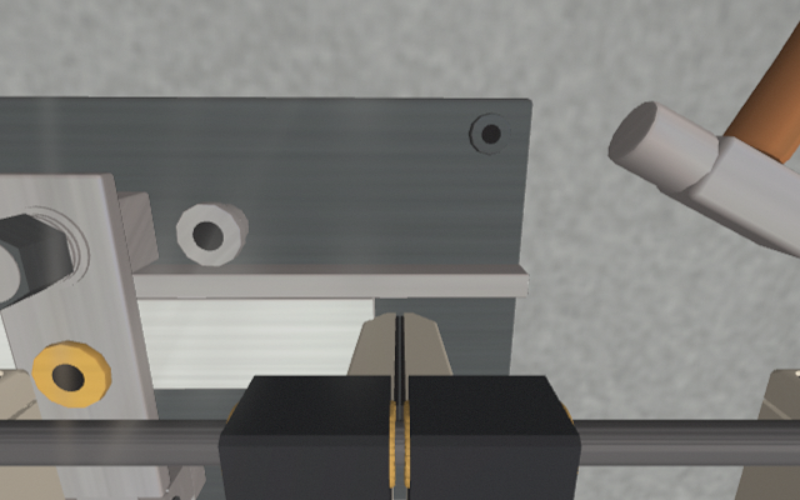

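The bar's tail corner is at (374,298); home would be (337,298), so it is about 14 mm short, and it lies along the fence. I'll unload the downward command and push on gently.

apply_moves([
  [[0, 0, -2], [0, 0, 0]],
  [[0, -2, -2], [0, 0, 0]],
  [[0, -3, -1], [0, 0, 0]],
  [[0, -3, 0], [0, 0, 0]],
  [[0, 0, 0], [0, 0, 0]],
])

```text
t: 7.53
tool_pos: [0.5554, -0.1301, 0.21]
orientation: [3.136, 0.142, 0.003]
force: [-0.6, -6.2, 6.9]
opening: 0.0007
gripper_force: 4.7
```

```bash
python3 -c "
from h import *
to(0,-168.6,21)"
```

```text
t 7.53 here jig [-1.000e-01 -1.704e+02] tip z 24.0 F [-0.6 -6.2  6.9] shift [ 0.1 -1.8  2.9] turn to jig-down [ 0.002  -0.0019  0.0034]
```

apply_moves([
  [[0, -1.5, 0], [0, 0, 0]],
  [[0, -1, 0], [0, 0, 0]],
  [[0, -1, 0], [0, 0, 0]],
])

```text
t: 7.78
tool_pos: [0.5553, -0.1288, 0.2101]
orientation: [3.132, 0.141, 0.004]
force: [-0.1, -21.6, 2.3]
opening: 0.0004
gripper_force: 8.9
```

apply_moves([
  [[0, -1, 0], [0, 0, 0]],
  [[0, -1, 0], [0, 0, 0]],
  [[0, 0, 0], [0, 0, 0]],
])

```text
t: 8.03
tool_pos: [0.5552, -0.1278, 0.2106]
orientation: [3.13, 0.141, 0.005]
force: [0.3, -25.1, 4.7]
opening: 0.0006
gripper_force: 10.1
```

apply_moves([
  [[0, -1, 0], [0, 0, 0]],
  [[0, -1, 0], [0, 0, 0]],
  [[0, 0, 0], [0, 0, 0]],
])

```text
t: 8.28
tool_pos: [0.5553, -0.1268, 0.2111]
orientation: [3.128, 0.14, 0.006]
force: [-0.5, -29.2, 5.5]
opening: 0.0005
gripper_force: 12.3
```

```bash
python3 -c "
from h import *
to(0,-168.6,21)"
```

```text
t 8.28 here jig [ 1.000e-01 -1.671e+02] tip z 25.1 F [ -0.5 -29.2   5.5] shift [-0.1  1.5  4.1] turn to jig-down [ 0.0105 -0.0036  0.0024]
```

apply_moves([
  [[0, 6, 0], [0, 0, 0]],
  [[0, 8, 0], [0, 0, 0]],
  [[0, 0, -35], [0, 0, 0]],
  [[0, 0, -30], [0, 0, 0]],
  [[-20, -20, 0], [0, 0, 0]],
  [[-20, -30, 0], [0, 0, 0]],
  [[-7, -30, 0], [0, 0, 0]],
  [[0, -19, 0], [0, 0, 0]],
  [[0, 0, 0], [0, 0, 0]],
  [[0, 0, 0], [0, 0, 0]],
  [[0, 0, 0], [0, 0, 0]],
  [[0, 0, 0], [0, 0, 0]],
], claw=1)

```text
t: 9.28
tool_pos: [0.4999, -0.0428, 0.2735]
orientation: [-3.138, -0.141, 0.001]
force: [0.2, -0.8, -0.7]
opening: 0.0761
gripper_force: 0.0
```

Run:
```python
from h import *
import pickle
to(-45,-81,20)
c=robot.calibration("wrist");p,d=robot.read_camera("wrist")
def px(x,y,z):
    w=np.r_[M@np.array([x,y])/1e3+t,z/1e3,1];q=c["extrinsics"]@w;return np.round([1.25*(c["fx"]*q[0]/q[2]+c["cx"]),1.25*(c["fy"]*q[1]/q[2]+c["cy"])])
print(px(20,140,30),px(20,-160,30),px(-20,-160,30),robot.read_state()["opening"])
cv2.imwrite("pics/w3.png",cv2.resize(p,(800,500)))
```

```text
t 9.28 here jig [-47.7 -78.6] tip z 87.5 F [ 0.2 -0.8 -0.7] shift [ 2.7  2.4 67.5] turn to jig-down [-0.0001  0.0004  0.0025]
[-41. 155.] [565. 157.] [556. 235.] 0.07986105970075667
```

View pics/w3.png

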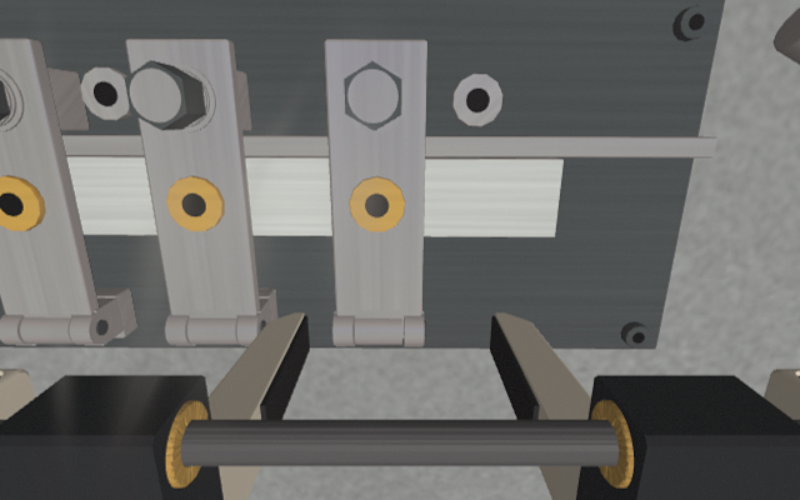

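The bar tail is now at (563,158)/(557,237), matching the predicted home (565,157)/(556,235). I'll do one gentle two-finger push to square it on the fence.

apply_moves([
  [[0, 2, 0], [0, 0, 0]],
  [[0, 0, 30], [0, 0, 0]],
  [[0, 0, 30], [0, 0, 0]],
  [[0, 0, 7], [0, 0, 0]],
  [[0, 0, 0], [0, 0, 0]],
  [[5, 0, 0], [0, 0, 0]],
  [[5, 0, 0], [0, 0, 0]],
  [[4, 0, 0], [0, 0, 0]],
  [[3, 0, 0], [0, 0, 0]],
  [[2, 0, 0], [0, 0, 0]],
])

```text
t: 10.17
tool_pos: [0.5188, -0.043, 0.2077]
orientation: [3.138, 0.141, -0.005]
force: [-15.9, -1.7, 13.1]
opening: 0.0927
gripper_force: 8.5
```

apply_moves([
  [[1, 0, 0], [0, 0, 0]],
  [[1, 0, 0], [0, 0, 0]],
  [[0, 0, 0], [0, 0, 0]],
])

```text
t: 10.42
tool_pos: [0.5194, -0.0429, 0.2071]
orientation: [3.138, 0.141, -0.011]
force: [-19.2, -3.2, 14.6]
opening: 0.093
gripper_force: 9.2
```

```bash
python3 -c "
from h import *
to(-27,-81,20)"
```

```text
t 10.42 here jig [-28.3 -80.4] tip z 21.1 F [-19.2  -3.2  14.6] shift [1.3 0.6 1. ] turn to jig-down [0.0001 0.0068 0.0025]
```

apply_moves([
  [[-5, 0, 0], [0, 0, 0]],
  [[-4, 0, 0], [0, 0, 0]],
  [[0, 0, -35], [0, 0, 0]],
  [[0, 0, -35], [0, 0, 0]],
])

```text
t: 10.75
tool_pos: [0.5106, -0.043, 0.2756]
orientation: [-3.137, -0.141, 0.007]
force: [0.4, -0.9, 0.6]
opening: 0.0927
gripper_force: 0.0
```

apply_moves([
  [[30, -4, 0], [0, 0, 0]],
  [[30, -4, 0], [0, 0, 0]],
  [[20, -4, 0], [0, 0, 0]],
  [[0, 0, 0], [0, 0, 0]],
  [[0, 0, 0], [0, 0, 0]],
  [[0, 0, 0], [0, 0, 0]],
  [[0, 0, 0], [0, 0, 0]],
  [[0, 0, 0], [0, 0, 0]],
  [[0, 0, 0], [0, 0, 0]],
  [[0, 0, 0], [0, 0, 0]],
  [[0, 0, 0], [0, 0, 0]],
  [[0, 0, 0], [0, 0, 0]],
], claw=0)

```text
t: 11.75
tool_pos: [0.5904, -0.0243, 0.2769]
orientation: [3.138, 0.141, 0.0]
force: [-0.3, -1.3, 0.3]
opening: 0.0173
gripper_force: 0.0
```

```bash
python3 -c "
from h import *
to(46,-68,75)"
```

```text
t 11.75 here jig [ 44.1 -68.1] tip z 90.9 F [-0.3 -1.3  0.3] shift [ 1.9 -0.1 15.9] turn to jig-down [ 0.     -0.0001  0.0026]
```

apply_moves([
  [[2, 0, 8], [0, 0, 0]],
  [[0, 0, 7], [0, 0, 0]],
  [[0, 0, 0], [0, 0, 0]],
  [[0, 0, 1], [0, 0, 0]],
  [[0, 0, 1], [0, 0, 0]],
  [[0, 0, 1], [0, 0, 0]],
  [[0, 0, 1], [0, 0, 0]],
  [[0, 0, 1], [0, 0, 0]],
  [[0, 0, 0], [0, 0, 0]],
  [[0, 0, 0], [0, 0, 0]],
])

```text
t: 12.58
tool_pos: [0.5926, -0.024, 0.257]
orientation: [3.138, 0.141, 0.001]
force: [-0.8, -0.1, 1.5]
opening: 0.0007
gripper_force: 0.6
```

```bash
python3 -c "
from h import *
to(46,-68,75)"
```

```text
t 12.58 here jig [ 46.3 -68. ] tip z 71.0 F [-0.8 -0.1  1.5] shift [-0.3  0.  -4. ] turn to jig-down [ 0.     -0.0003  0.0028]
```

apply_moves([
  [[0, 0, 1], [0, 0, 0]],
  [[0, 0, 1], [0, 0, 0]],
  [[0, 0, 0], [0, 0, 0]],
])

```text
t: 12.83
tool_pos: [0.5927, -0.0241, 0.2548]
orientation: [3.138, 0.141, 0.001]
force: [0.3, 0.5, 2.4]
opening: 0.0008
gripper_force: 1.1
```

```bash
python3 -c "
from h import *
to(46,-68,75)"
```

```text
t 12.83 here jig [ 46.3 -68. ] tip z 68.8 F [0.3 0.5 2.4] shift [-0.3 -0.  -6.2] turn to jig-down [ 0.0001 -0.0005  0.0027]
```

Bolt c sank about 3 mm at 2.4 N, so it gives. I'll tap b and a for contrast.

apply_moves([
  [[0, 0, -10], [0, 0, 0]],
  [[0, 0, -8], [0, 0, 0]],
  [[0, -28, 0], [0, 0, 0]],
  [[0, -28, 0], [0, 0, 0]],
  [[0, -28, 0], [0, 0, 0]],
  [[0, 0, 0], [0, 0, 0]],
  [[0, 0, 8], [0, 0, 0]],
  [[0, 0, 4], [0, 0, 0]],
  [[0, 0, 1], [0, 0, 0]],
  [[0, 0, 1], [0, 0, 0]],
  [[0, 0, 1], [0, 0, 0]],
  [[0, 0, 0], [0, 0, 0]],
])

```text
t: 13.83
tool_pos: [0.5849, 0.0587, 0.2584]
orientation: [-3.139, -0.139, 0.002]
force: [-5.2, -1.1, 9.2]
opening: 0.0005
gripper_force: 4.4
```

apply_moves([
  [[0, 0, 1], [0, 0, 0]],
  [[0, 0, 1], [0, 0, 0]],
  [[0, 0, 0], [0, 0, 0]],
])

```text
t: 14.08
tool_pos: [0.5849, 0.0587, 0.2583]
orientation: [3.138, 0.139, -0.002]
force: [-14.2, -0.5, 23.5]
opening: 0.0006
gripper_force: 11.8
```

apply_moves([
  [[0, 0, -10], [0, 0, 0]],
  [[0, 0, -8], [0, 0, 0]],
  [[0, -28, 0], [0, 0, 0]],
  [[0, -28, 0], [0, 0, 0]],
  [[0, -28, 0], [0, 0, 0]],
  [[0, 0, 0], [0, 0, 0]],
  [[0, 0, 8], [0, 0, 0]],
  [[0, 0, 4], [0, 0, 0]],
  [[0, 0, 1], [0, 0, 0]],
  [[0, 0, 1], [0, 0, 0]],
  [[0, 0, 2], [0, 0, 0]],
  [[0, 0, 0], [0, 0, 0]],
])

```text
t: 15.08
tool_pos: [0.5777, 0.1423, 0.2584]
orientation: [3.138, 0.139, -0.0]
force: [-4.7, -2.5, 7.3]
opening: 0.0005
gripper_force: 3.5
```

apply_moves([
  [[0, 0, 1], [0, 0, 0]],
  [[0, 0, 0], [0, 0, 0]],
])

```text
t: 15.25
tool_pos: [0.5777, 0.1423, 0.2584]
orientation: [3.138, 0.139, -0.0]
force: [-7.2, -3.0, 12.3]
opening: 0.0002
gripper_force: 6.6
```

```bash
python3 -c "
from h import *
to(46,100,75)"
```

```text
t 15.25 here jig [45.8 99.1] tip z 72.4 F [-7.2 -3.  12.3] shift [ 0.2 -0.9 -2.6] turn to jig-down [0.0006 0.0001 0.0017]
```

b and a are rigid, so c (right-hand) is the loose one. Now back over c, opening partly and pre-tilting 0.25 rad to leave wrist room for the lift.

apply_moves([
  [[0, 0, -12], [0, 0, 0]],
  [[0, 0, -18], [0, 0, 0]],
  [[0, 38, 0], [0, 0, 0]],
  [[0, 38, 0], [0, 0, 0]],
  [[0, 38, 0], [0, 0, 0]],
  [[0, 38, 0], [0, 0, 0]],
  [[0, 15, 0], [0, 0, 0]],
  [[0, 0, 0], [0, -0.125, 0]],
  [[0, 0, 0], [0, -0.125, 0]],
  [[0, 0, 0], [0, 0, 0]],
  [[0, 0, 0], [0, 0, 0]],
], claw=0.55, newtons=40)

```text
t: 16.17
tool_pos: [0.5932, -0.0231, 0.286]
orientation: [3.104, 0.139, -0.386]
force: [0.6, -0.2, -0.9]
opening: 0.051
gripper_force: 0.0
```

```bash
cat >> h.py <<'E'
def tip(jx,jy,z):
    """shift in tool axes bringing the fingertip point to jig mm"""
    s=robot.read_state();Q=R.from_rotvec(s["orientation"]);p=s["tool_pos"]+Q.apply([0,0,.186])
    w=np.r_[M@np.array([jx,jy])/1e3+t,z/1e3]
    Jq=R.from_euler("z",th).inv()*Q
    print("t",round(float(s["t"]),2),"tip jig",np.round((p[:2]-t)@M*1e3,1),round(p[2]*1e3,1),"tool z in jig",np.round(Jq.apply([0,0,1]),3),"y",np.round(Jq.apply([0,1,0]),3),"shift",np.round(Q.inv().apply(w-p)*1e3,1),"F",np.round(s["force"],1),"open",round(float(s["opening"]),4),"q",np.round(s["q"],2))
E
python3 -c "
from h import *
tip(46,-68,54)"
```

```text
t 16.17 tip jig [  1.3 -67.1] 105.7 tool z in jig [-0.245 -0.    -0.97 ] y [ 0.003 -1.    -0.   ] shift [56.   1.  39.2] F [ 0.6 -0.2 -0.9] open 0.051 q [-0.11  0.32  1.5  -0.05  1.56  1.38]
```

apply_moves([
  [[28, 0, 0], [0, 0, 0]],
  [[28, 1, 0], [0, 0, 0]],
  [[0, 0, 0], [0, 0, 0]],
  [[0, 0, 13], [0, 0, 0]],
  [[0, 0, 13], [0, 0, 0]],
  [[0, 0, 13], [0, 0, 0]],
  [[0, 0, 0], [0, 0, 0]],
  [[0, 0, 0], [0, 0, 0]],
])

```text
t: 16.83
tool_pos: [0.6356, -0.02, 0.2339]
orientation: [3.103, 0.139, -0.393]
force: [-0.3, -0.6, 0.4]
opening: 0.0512
gripper_force: 0.0
```

```bash
python3 -c "
from h import *
tip(46,-68,54)"
```

```text
t 16.83 tip jig [ 43.  -67.7] 53.8 tool z in jig [-0.249 -0.    -0.968] y [ 0.003 -1.    -0.   ] shift [ 2.8  0.3 -0.9] F [-0.3 -0.6  0.4] open 0.0512 q [-0.1   0.49  1.39 -0.05  1.51  1.39]
```

apply_moves([
  [[0, 0, 0], [0, 0, 0]],
  [[0, 0, 0], [0, 0, 0]],
  [[0, 0, 0], [0, 0, 0]],
  [[0, 0, 0], [0, 0, 0]],
  [[0, 0, 0], [0, 0, 0]],
  [[0, 0, 0], [0, 0, 0]],
  [[0, 0, 0], [0, 0, 0]],
  [[0, 0, 0], [0, 0, 0]],
], claw=0, newtons=45)

```text
t: 17.5
tool_pos: [0.6372, -0.0201, 0.2353]
orientation: [3.103, 0.139, -0.389]
force: [1.2, -0.6, 0.5]
opening: 0.0213
gripper_force: 45.0
```

Run:
```python
from h import *
tip(46,-68,54)
s=robot.read_state();Q=R.from_rotvec(s["orientation"])
hinge=np.r_[M@np.array([-66,-68])/1e3+t,.045]
v=Q.inv().apply(s["tool_pos"]-hinge)*1e3
for f in (.03,.06,.0655):print(f,np.round((R.from_rotvec([0,f,0]).as_matrix()-np.eye(3))@v,2))
```

```text
t 17.5 tip jig [ 45.1 -68.1] 55.1 tool z in jig [-0.247 -0.001 -0.969] y [ 0.003 -1.     0.   ] shift [ 1.1 -0.1  0.8] F [ 1.2 -0.6  0.5] open 0.0213 q [-0.1   0.49  1.39 -0.05  1.51  1.39]
0.03 [-6.74  0.   -3.06]
0.06 [-13.57   0.    -5.91]
0.0655 [-14.83   0.    -6.41]
```

Head gripped (opening 21 mm). Start the lift gently.

apply_moves([
  [[-6.7, 0, -3.1], [0, 0.03, 0]],
  [[-6.7, 0, -3.1], [0, 0.03, 0]],
  [[-6.7, 0, -3.1], [0, 0.03, 0]],
  [[-6.7, 0, -3.1], [0, 0.03, 0]],
  [[-6.7, 0, -3.1], [0, 0.03, 0]],
  [[-6.7, 0, -3.1], [0, 0.03, 0]],
  [[0, 0, 0], [0, 0, 0]],
])

```text
t: 18.08
tool_pos: [0.6003, -0.0234, 0.261]
orientation: [3.133, 0.141, -0.106]
force: [2.4, -0.2, -2.3]
opening: 0.0219
gripper_force: 45.0
```

```bash
cat >> h.py <<'E'
def ang():
    s=robot.read_state();Q=R.from_rotvec(s["orientation"]);J=R.from_euler("z",th).inv()
    p=s["tool_pos"]+Q.apply([0,0,.177]);w=np.r_[(p[:2]-t)@M*1e3,p[2]*1e3]-[-66,-68,45]
    z=J.apply(Q.apply([0,0,1]))
    # head middle should be at plate (112, ., 18)
    print("t",round(float(s["t"]),2),"head rel hinge",np.round(w,1),"radius",round(np.hypot(w[0],w[2]),1),"plate deg",round(np.degrees(np.arctan2(w[2],w[0])-np.arctan2(18,112)),1),"tool deg",round(np.degrees(np.arctan2(z[0],-z[2])),1),"F",np.round(s["force"],1),"open",round(float(s["opening"]),4),"q",np.round(s["q"],2))
E
python3 -c "
from h import *
ang()"
```

```text
t 18.08 head rel hinge [108.   -0.   39.4] radius 115.0 plate deg 10.9 tool deg -3.9 F [ 2.4 -0.2 -2.3] open 0.0219 q [-0.12  0.28  1.59 -0.01  1.34  1.37]
```

apply_moves([
  [[-9, 0, -4], [0, 0.04, 0]],
  [[-9, 0, -4], [0, 0.04, 0]],
  [[-9, 0, -4], [0, 0.04, 0]],
  [[-9, 0, -4], [0, 0.04, 0]],
  [[-9, 0, -4], [0, 0.04, 0]],
  [[-9, 0, -4], [0, 0.04, 0]],
  [[-9, 0, -4], [0, 0.04, 0]],
  [[-9, 0, -4], [0, 0.04, 0]],
  [[-9, 0, -4], [0, 0.04, 0]],
  [[-9, 0, -4], [0, 0.04, 0]],
  [[0, 0, 0], [0, 0, 0]],
])

```text
t: 19.0
tool_pos: [0.5074, -0.0317, 0.2905]
orientation: [-3.081, -0.138, -0.516]
force: [3.0, 0.4, -0.0]
opening: 0.0217
gripper_force: 45.0
```

```bash
python3 -c "
from h import *
ang()"
```

```text
t 19.0 head rel hinge [84.4 -0.  78.1] radius 115.0 plate deg 33.7 tool deg 19.0 F [ 3.   0.4 -0. ] open 0.0217 q [-0.2  -0.2   2.04  0.11  0.98  1.24]
```

apply_moves([
  [[-9, 0, -4], [0, 0.04, 0]],
  [[-9, 0, -4], [0, 0.04, 0]],
  [[-9, 0, -4], [0, 0.04, 0]],
  [[-9, 0, -4], [0, 0.04, 0]],
  [[-9, 0, -4], [0, 0.04, 0]],
  [[0, 0, 0], [0, 0, 0]],
  [[0, 0, 0], [0, 0, 0]],
  [[0, 0, 0], [0, 0, 0]],
])

```text
t: 19.67
tool_pos: [0.4595, -0.036, 0.2908]
orientation: [-3.007, -0.135, -0.813]
force: [1.0, 0.3, 0.0]
opening: 0.0218
gripper_force: 45.0
```

Run:
```python
from h import *
ang()
p,d=robot.read_camera("wrist");cv2.imwrite("pics/w4.png",p)
q,d=robot.read_camera("scene");q=cv2.resize(q[160:260,220:400],(640,356),interpolation=cv2.INTER_CUBIC)
k,_=robot.read_camera("top");cv2.imwrite("pics/top4.png",k)
cv2.imwrite("pics/v4.png",np.vstack([cv2.resize(p,(400,250)),cv2.resize(q,(400,250))]))
```

```text
t 19.67 head rel hinge [67.8 -0.1 93. ] radius 115.1 plate deg 44.8 tool deg 30.3 F [1.  0.3 0. ] open 0.0218 q [-0.26 -0.45  2.26  0.24  0.84  1.1 ]
```

View pics/v4.png

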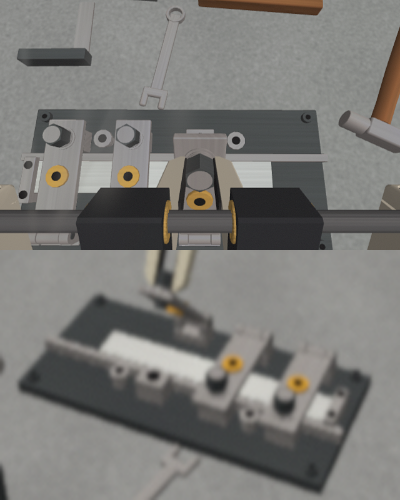

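The pictures show plate c held up by its bolt head. The bar is still against the fence and stop, and the bushes, spanner and hammer haven't moved. Handing in.

```bash
python3 -c "
from plant import robot
print(robot.close_job())"
```

```text
the job is handed in; nothing more can be done
None
```

I handed the job in with the bar home against the fence and end stop and the arm holding the right-hand plate (c) open at about 45° by its bolt. Bolt c gave when tapped and the other two were rigid. Nothing on the jig or behind it looks moved; I did not recheck the oil can, V-block and brush on the left. It took about 20 s of the 61 s.

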